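# Rock the seed-ball feeder over to the other chute

## Robot

A 6-joint arm with a two-finger parallel gripper is mounted at the origin on the work surface. World frame = base frame: x ahead of the robot, y to its left, z up, the work surface at z = 0. Lengths are in m, angles in rad, forces in N, time in s.
With the tool pointing down it reaches from about 0.425 to 0.95 m from the base axis. Payload 3.5 kg.
Tool frame: the origin (TCP) lies at the very end of the fingers, on their centre line; the grasp point (between the pads) lies 19 mm behind it; z points along the fingers, y is the direction in which the jaws open and shut (so a half turn about z gives the same grasp; the last joint's range is limited). The gripper opens to 85 mm and grips with 20 to 120 N. Pads are 22 mm wide; open, the fingers measure 114 mm over their backs; the gripper's body (76 mm by 85 mm) begins 54 mm behind the grasp point. The pads swing forward as they close: fully open they stand 13 mm farther back than shut.
Start: joints at [-1.261, 0.286, 1.577, -0, 1.279, -0.15], TCP at [0.3, -0.605, 0.231] pointing down, gripper open.
Joint ranges: [-2.77, 2.77], [-0.9, 2.22], [0.21, 2.48], [-1.53, 4.67], [0.24, 2.81], [-2.84, 2.84]. Speed limits (rad/s): [2.79, 2.79, 3.14, 3.14, 3.14, 3.14].

## Interface

Orientations are given as a unit quaternion [x, y, z, w].
In Python, from plant import get_state, read_camera, get_calibration, ticket, search_frame, cut_out, pinpoint gives the robot as it stands.
- The arm moves only by the tool move_arm, never from a script. Its argument "plan" is a list that holds one entry, the list of rows, each a list of 7 numbers: the turn, a rotation vector about the tool's x, y, z in degrees, then the shift along the tool's x, y, z in m, then the finger opening in m, from 0 to 0.0854. In form: [[[ax, ay, az, x, y, z, hand], ...]]. A call has exactly 5 rows; each row is the pose to reach, as a shift and turn from the pose measured when the call began, along the tool's axes at that moment; what a row does not reach only later rows make up. A row lasts 1/8 s, in which the tool goes at most 62.5 mm and 10.7 degrees, less where a joint would pass 70% of its speed; a pose out of reach is approached as far as the arm can. A call with a gripper value outside its range is refused whole. The fingers move at their own pace and stop on an object; "force" is the grip in N (left out, the last holds). Time passes only in rows, so rows that repeat a pose let the fingers close, or fill a call up. It gives the time, the measured TCP pose, the force and the opening at its end, in the units of the state.
- get_state(): the state, without advancing time (a new reading comes with each control period).
- read_camera(name): name is "scene" or "top" or "wrist"; returns the picture (480x640x3 uint8, red, green, blue); there is no depth.
- get_calibration(name): a dict with "mtx" (3x3 intrinsics, pixels), "extrinsics" (4x4, takes a point from camera to world coordinates); the wrist camera has in their place "hand_eye" (4x4, takes a point from camera to tool coordinates, whose origin is the TCP and whose axes are the flange's). Camera axes: x right, y up, looking along -z (the intrinsics and any distortion apply to the point x, -y, -z); pixel columns grow to the right and rows downward; lengths in m; the calibration is good to about 2 mm. The wrist camera is an equidistant fisheye: a pixel r from the principal point sees the ray r / f radians off the axis. A picture is of the moment at which its call begins: read the wrist's pose just before it. get_calibration takes no time and is no camera call.
- ticket.sign_off(): hands the job in, once; it reports no verdict.
Trained networks look in the newest picture that a camera, given by its name, has taken for a name from the list of things; names that differ only in an ending like _2 or _b are one class to them, and where a whole thing is asked for, a point or a joint stands for the part that bears it (a point fixed in the world has none). Each returns a list of dicts, best first, with "p" (0 to 1); they miss things now and then, are a little off and sometimes report something else, mostly with a low value. They report only what shows in the picture. A call takes as long as a camera call.
- search_frame(camera, query): "centre" ([column, row] in pixels, amid what is visible of it).
- cut_out(camera, query): "pixels" (480x640 bool, what is visible of it) and "centre" ([column, row] in pixels, amid what is visible of it).
- pinpoint(camera, query): "centre" ([column, row] in pixels: a listed point, or the origin of a listed thing).
The state is a dict: "time": time; "qpos": joint angles; "dq": joint speeds; "joint_efforts": joint torques, N m; "eef_pos": TCP position; "tcp_rot": TCP orientation; "contact_force": force on the tool from outside, world axes, zero at the start; "wrist_torque": the same for the moment, N m; "opening": opening from 0.0 (shut) to 1.0 (fully open).
Only numpy, scipy, OpenCV 4.12 (cv2) and the standard library are available. Lean on these libraries where they do the work, as an engineer would, in place of code of your own. Each camera call takes 0.05 s, during which the arm holds its last target.

## Task

Without grasping or lifting anything, push the empty black seed tray sideways along the bench until it stands squarely under the mouth of the feeder chute in which the clay balls are held back. Then press down the raised end of the seesaw gate so that it rocks right over and all four balls roll down that chute into the tray. Leave the gate rocked over and the tray under the mouth, do not touch the balls, and leave the other things on the bench where they are.

Things in the scene. Friction and masses are not known exactly. Their poses are not given: they have to be found in the camera images.
- feeder: Fixed wooden twin-chute feeder. Origin on the bench straight below the gate's pivot; +x uphill (balls roll to -x), +y across the chutes. Chutes 56 mm wide, centred at y = +80 mm (blocked, holds the balls) and -80 mm (open, empty), slope 8 degrees from x = +180 mm to their mouths at x = -86 and -41 mm; walls 26 mm high. First legs at x = -45 mm, so the long chute overhangs 40 mm, 56 mm free below
- mouth (a point): The lower lip of the blocked chute: middle of the end edge of its floor, 64 mm above the bench. Balls leave here towards the feeder's -x and land about 40 to 80 mm farther out
- gate (a joint): Seesaw gate angle, rad, stops at -0.24 and +0.24. Negative (start): +y end down, blocking the balls' chute, -y end raised. Positive: rocked over, that chute open. A weight above the axle makes it fall to the nearer stop once past the middle; under 1 N on an end plate rocks it
- gate_pivot (a point): Middle of the gate's axle, 116 mm above the bench; the axle lies along the feeder's x. The gate is a wooden plank on edge, 250 mm long (feeder's y), 12 mm thick, 40 mm tall, with a finger plate on each end. Above the axle stands its steel weight, 40 mm across, top 208 mm above the bench
- press_plate (a point): Centre of the top of the finger plate (40 mm along the feeder's x, 36 mm along its y) on the gate's -y end, 125 mm from the axle and 30 mm above its line when the gate is level. It is the raised end at the start, about 175 mm above the bench; it goes down about 60 mm to the other stop
- tray: Loose empty black seed tray, open on top, 180 (its x) x 120 (its y) x 45 mm high, walls 4 mm, 0.25 kg; origin at the centre of its underside, x within 0.1 rad of the feeder's x. Starts 150 to 190 mm to either side of the blocked chute's line. Rightly placed when its centre is on that line, 70 mm out from the mouth (feeder's -x); it starts about that far out
- ball1: Clay seed ball, 32 mm across, about 26 g, number 1 in the queue behind the gate (1 is the lowest). Origin at its centre
- ball2: Clay seed ball, 32 mm across, about 26 g, number 2 in the queue behind the gate (1 is the lowest). Origin at its centre
- ball3: Clay seed ball, 32 mm across, about 26 g, number 3 in the queue behind the gate (1 is the lowest). Origin at its centre
- ball4: Clay seed ball, 32 mm across, about 26 g, number 4 in the queue behind the gate (1 is the lowest). Origin at its centre
- cell_pack: Bystander: loose black cell pack filled with soil, 150 x 100 x 44 mm, origin at the centre of its underside; it stands on the other side of the blocked chute's line from the tray
- spray_bottle: Bystander: loose white bottle, 64 mm across, 170 mm high, origin at the centre of its underside
- tape_roll: Bystander: loose roll of paper tape lying flat, 80 mm across, 24 mm high, origin at the centre of its underside
- trowel: Bystander: loose hand trowel, 230 mm long, 26 mm high, lying along its x, wooden handle to -x, flat steel blade 60 mm wide to +x, origin on the bench at its middle
- dibber: Bystander: loose wooden peg standing upright, 28 mm thick, 100 mm high, origin at the centre of its underside

How it is judged:
By the outcome, as a careful person would: the job done as asked, in the order asked, and still so for the second after the job is handed in, with the robot touching nothing.
It also fails if it takes over 48 s, if anything falls off the work surface, if the arm or the gripper's body presses on something with over 40 N, if the wrist force passes 120 N, or if a joint passes its speed limit or range.

## Working session

There is one attempt and no reset: what is moved stays moved. The work goes in short steps, Python scripts to look and compute and a tool call to move; the robot and the scene stay as the last step left them, time stands still between calls to the robot, and variables do not carry over. Pictures are saved under pics/ and viewed, and the job is handed in when it is done.

Besides the shell and the picture viewer there is one more tool, called after "Request:" as name([rows], argument=value, ...), one row to a line, values as JSON. move_arm: Moves the arm, as the interface text tells. Its arguments: {"type":"object","properties":{"plan":{"type":"array","items":{"type":"array","items":{"type":"array","items":{"type":"number"}}}},"force":{"type":"number"}},"required":["plan"]}

```bash
ls; mkdir -p pics
cat > h.py <<'E'
import numpy as np, cv2
from plant import *
from scipy.spatial.transform import Rotation as R
def save(n,f):
    im=read_camera(n); cv2.imwrite('pics/'+f,im[:,:,::-1]); return im
def toplane(cam,px,z):
    c=get_calibration(cam); K=np.array(c['mtx']); E=np.array(c['extrinsics'])
    p=np.array(px,float)
    d=c.get('dist',None)
    v=np.linalg.inv(K)@[p[0],p[1],1]; v=np.array([v[0],-v[1],-v[2]])
    w=E[:3,:3]@v; o=E[:3,3]; return o+w*(z-o[2])/w[2]
def proj(cam,P):
    c=get_calibration(cam); K=np.array(c['mtx']); E=np.array(c['extrinsics'])
    q=np.linalg.inv(E)@np.append(P,1); v=K@[q[0],-q[1],-q[2]]; return v[:2]/v[2]
E
python3 - <<'E'
from h import *
s=get_state();print(s)
for n in('scene','top'):
    save(n,n+'0.png');print(n,get_calibration(n))
    for q in ['mouth','press_plate','gate_pivot','tray','feeder','cell_pack','ball1','spray_bottle','tape_roll','trowel','dibber']:
        r=pinpoint(n,q);print(q,[(np.round(a['centre'],1).tolist(),round(a['p'],2)) for a in r[:3]])
E
```

```text
pics
{'time': 0.0, 'qpos': array([-1.26099622e+00,  2.87142567e-01,  1.57817514e+00,  1.31198843e-05,
        1.27856664e+00, -1.50025579e-01]), 'dq': array([ 1.06421914e-03,  6.67719975e-05, -1.34737595e-03,  7.21996042e-04,
        7.39583221e-04, -2.58272971e-04]), 'joint_efforts': array([ 3.20019371e-04, -4.05972433e+01, -2.92626107e+01, -9.97348047e-05,
        5.79729007e-03, -4.97441874e-06]), 'eef_pos': array([ 0.29937387, -0.6042574 ,  0.22996357]), 'tcp_rot': array([ 9.73686054e-01,  2.27890666e-01, -8.51815456e-05, -1.14269276e-03]), 'contact_force': array([ 0.453097  , -0.64004699,  0.14940729]), 'wrist_torque': array([-0.03503736, -0.00759552,  0.02708109]), 'opening': 1.000372522452129}
scene {'mtx': array([[596.10418583,   0.        , 317.60262126],
       [  0.        , 596.10418583, 241.78721141],
       [  0.        ,   0.        ,   1.        ]]), 'extrinsics': array([[-0.84011377, -0.42658601,  0.33501229,  1.00566617],
       [ 0.54232836, -0.64988873,  0.53247027,  0.69395952],
       [-0.00942365,  0.62902227,  0.77733016,  1.09518936],
       [ 0.        ,  0.
[... 815 characters left out ...]
-0.09269447,  0.48856316],
       [-0.99972838, -0.02290194, -0.00432098,  0.03740045],
       [-0.00642417,  0.09257248,  0.99568522,  1.16989558],
       [ 0.        ,  0.        ,  0.        ,  1.        ]])}
mouth [([319.2, 247.5], 0.71)]
press_plate [([405.9, 190.8], 0.64)]
gate_pivot [([348.4, 201.2], 0.77), ([506.5, 247.0], 0.32)]
tray [([246.9, 281.1], 0.64)]
feeder [([348.3, 212.9], 0.82)]
cell_pack [([396.6, 269.1], 0.78), ([348.4, 209.5], 0.49), ([307.7, 195.5], 0.35)]
ball1 [([311.2, 183.2], 0.65), ([306.3, 150.4], 0.64), ([310.4, 168.4], 0.56)]
spray_bottle [([506.5, 245.7], 0.92)]
tape_roll [([513.6, 311.7], 0.59)]
trowel [([152.5, 304.5], 0.94)]
dibber [([475.0, 204.2], 0.52)]
```

View pics/scene0.png

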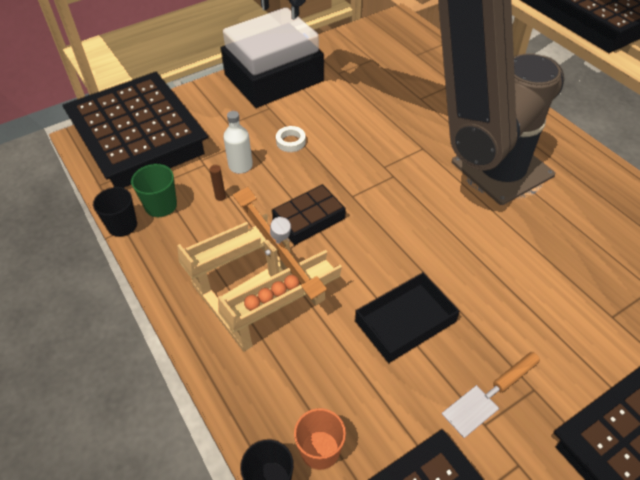

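View pics/top0.png

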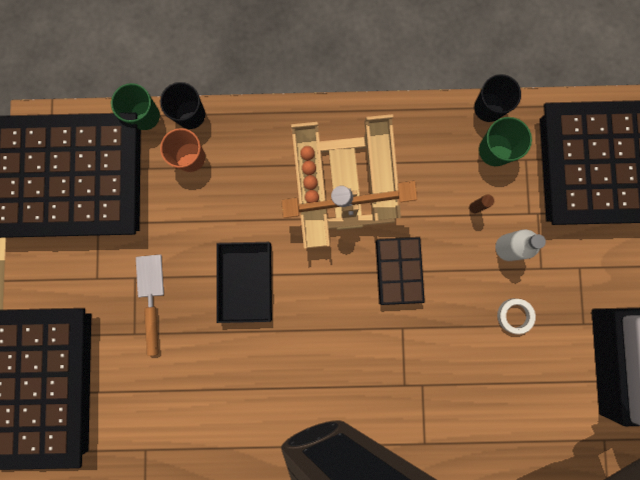

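Run:
```python
from h import *
P={'scene':dict(mouth=(330.6,268.4,.064),press=(244.4,194.9,.175),piv=(277.6,249.1,.116),tray=(406.1,319.3,0),feeder=(280.9,280.4,0),cell=(307.6,215.2,0),spray=(238.5,162.9,0),tape=(288,138.8,0),trowel=(496.2,388.6,0),dib=(218.4,196.3,0)),
'top':dict(mouth=(319.2,247.5,.064),press=(405.9,190.8,.175),piv=(348.4,201.2,.116),tray=(246.9,281.1,0),feeder=(348.3,212.9,0),cell=(396.6,269.1,0),spray=(506.5,245.7,0),tape=(513.6,311.7,0),trowel=(152.5,304.5,0),dib=(475,204.2,0))}
for k in P['top']:
    print(k,[np.round(toplane(c,P[c][k][:2],P[c][k][2]),4)[:2].tolist() for c in P])
```

```text
mouth [[0.5778, 0.0647], [0.57, 0.0553]]
press [[0.6696, -0.1293], [0.6727, -0.1242]]
piv [[0.6644, -0.0062], [0.664, -0.0101]]
tray [[0.4912, 0.2263], [0.4997, 0.2274]]
feeder [[0.6632, -0.0077], [0.6553, -0.0143]]
cell [[0.5087, -0.1402], [0.5198, -0.1239]]
spray [[0.5631, -0.3974], [0.5689, -0.3839]]
tape [[0.4041, -0.407], [0.415, -0.3917]]
trowel [[0.4415, 0.4481], [0.4502, 0.4485]]
dib [[0.6629, -0.3178], [0.6691, -0.315]]
```

The top and scene cameras agree on the layout: tray left (+y) of the blocked chute, cell pack right. They differ by up to about 15 mm on some points, so I'll measure edges more finely.

Run:
```python
from h import *
a=cv2.imread('pics/top0.png');b=cv2.imread('pics/scene0.png')
cv2.imwrite('pics/t1.png',cv2.resize(a[115:335,200:440],None,fx=3.3,fy=2.7,interpolation=3)) if 0 else cv2.imwrite('pics/t1.png',cv2.resize(a[140:340,205:435],None,fx=3,fy=3,interpolation=cv2.INTER_CUBIC))
cv2.imwrite('pics/s1.png',cv2.resize(b[180:370,210:470],None,fx=3,fy=3,interpolation=cv2.INTER_CUBIC))
```

```text
(no output)
```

View pics/t1.png

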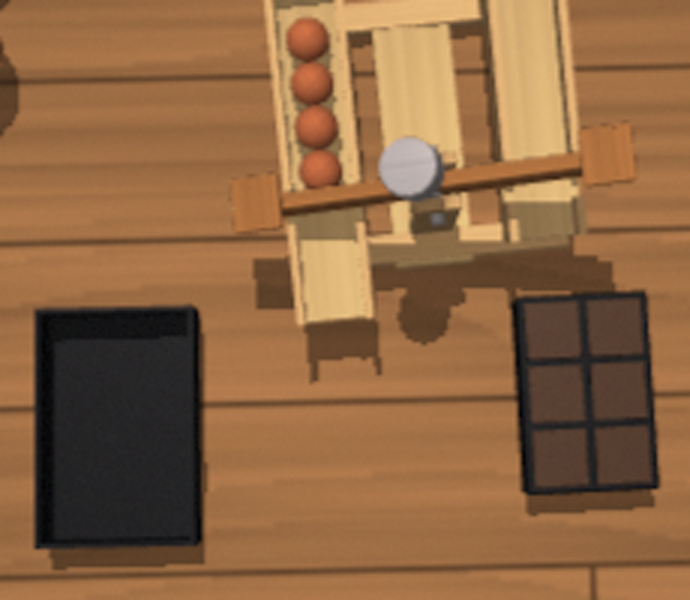

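View pics/s1.png

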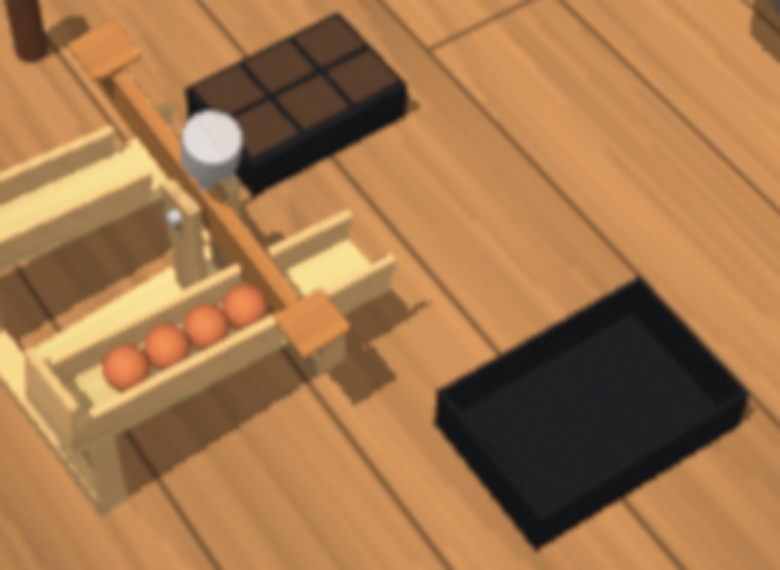

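Run:
```python
from h import *
def T(c,x,y,z):
    o=(205,140) if c=='top' else (210,180)
    return toplane(c,(o[0]+x/3,o[1]+y/3),z)[:2]
r=lambda a:np.round(a,4).tolist()
for c,cs in (('top',[(36,311),(197,307),(200,545),(37,547)]),('scene',[(436,395),(640,280),(747,397),(538,548)])):
    Q=np.array([T(c,*p,.045) for p in cs]);print(c,'tray',r(Q),'cen',r(Q.mean(0)),'sides',r([np.linalg.norm(Q[i]-Q[i-1]) for i in range(4)]))
for c,m,l,rr,pv in (('top',(337,321),(256,203),(608,153),(410,165)),('scene',(371,263),(313,323),(105,50),(212,135))):
    M=T(c,*m,.064);L=T(c,*l,.115);Rr=T(c,*rr,.175);d=L-Rr
    print(c,'mouth',r(M),'L',r(L),'R',r(Rr),np.linalg.norm(d),'yaw',np.arctan2(-d[0],d[1]))
    y=d/np.linalg.norm(d);x=np.array([y[1],-y[0]]);O=Rr+y*.1143
    print('  x',r(x),'O',r(O),'weight',r(T(c,*pv,.208)),'mouth via gate',r(O-.086*x+.08*y),'target',r(O-.156*x+.08*y))
```

```text
top tray [[0.5854, 0.2874], [0.5857, 0.1655], [0.4077, 0.1654], [0.4089, 0.287]] cen [0.4969, 0.2263] sides [0.1766, 0.1219, 0.178, 0.1216]
scene tray [[0.5887, 0.1736], [0.4091, 0.1744], [0.4107, 0.2919], [0.6004, 0.3052]] cen [0.5022, 0.2363] sides [0.132, 0.1796, 0.1176, 0.1902]
top mouth [0.5712, 0.0595] L [0.6531, 0.1145] R [0.6722, -0.1278] 0.24298111980690706 yaw 0.07877517463781718
  x [0.9969, 0.0787] O [0.6633, -0.0138] weight [0.6613, 0.0069] mouth via gate [0.5712, 0.0592] target [0.5014, 0.0537]
scene mouth [0.5712, 0.0667] L [0.6524, 0.1177] R [0.671, -0.1241] 0.24252609790033125 yaw 0.07668850366262778
  x [0.9971, 0.0766] O [0.6622, -0.0101] weight [0.6609, 0.0109] mouth via gate [0.5704, 0.063] target [0.5006, 0.0577]
```

```bash
cat >> h.py <<'E'
def rows(wps,hand=.085):
    """wps: list of (x,y,z,yaw of tool y in rad or None)"""
    s=get_state();p=np.array(s['eef_pos']);r0=R.from_quat(s['tcp_rot'])
    m=r0.as_matrix();print('t',s['time'],'pos',np.round(p,4),'yawy',np.round(np.arctan2(m[1,1],m[0,1]),4),'tilt',np.round(m[:,2],3),'F',np.round(s['contact_force'],2),'op',round(s['opening'],3))
    for w in wps:
        a=w[3]; y=np.array([np.cos(a),np.sin(a),0]);z=np.array([0,0,-1.]);x=np.cross(y,z)
        rt=R.from_matrix(np.c_[x,y,z]); rv=(r0.inv()*rt).as_rotvec(degrees=True); sh=r0.inv().apply(np.array(w[:3])-p)
        print(np.round(rv,2).tolist(),np.round(sh,4).tolist())
def look():
    save('top','_t.png');
E
python3 - <<'E'
from h import *
a0=-1.112;a1=.078
W=np.array([(.3,-.605),(.325,-.54),(.345,-.48),(.365,-.42),(.385,-.36),(.405,-.30),(.42,-.24),(.435,-.18),(.445,-.12),(.455,-.06),(.46,0),(.465,.06),(.47,.12),(.48,.18),(.485,.24),(.495,.29),(.50,.335)])
n=len(W)-1
rows([(x,y,.23,a0+(a1-a0)*min(1,i/n)) for i,(x,y) in enumerate(W)][1:])
E
```

```text
t 1.2 pos [ 0.2996 -0.6049  0.2313] yawy -1.111 tilt [ 0. -0. -1.] F [ 0.45 -0.04  0.4 ] op 1.002
[0.0, -0.0, -4.21] [0.0516, -0.0469, 0.0013]
[0.0, -0.0, -8.47] [0.0961, -0.0917, 0.0013]
[0.0, -0.0, -12.73] [0.1407, -0.1366, 0.0013]
[0.0, -0.0, -16.99] [0.1852, -0.1815, 0.0013]
[0.0, -0.0, -21.25] [0.2298, -0.2264, 0.0013]
[0.0, -0.0, -25.51] [0.2698, -0.2735, 0.0013]
[0.0, -0.0, -29.77] [0.3099, -0.3207, 0.0013]
[0.0, -0.0, -34.03] [0.3455, -0.37, 0.0013]
[0.0, -0.0, -38.3] [0.3811, -0.4193, 0.0013]
[0.0, -0.0, -42.56] [0.4122, -0.4709, 0.0013]
[0.0, -0.0, -46.82] [0.4433, -0.5224, 0.0013]
[0.0, -0.0, -51.08] [0.4744, -0.574, 0.0013]
[0.0, -0.0, -55.34] [0.51, -0.6233, 0.0013]
[0.0, -0.0, -59.6] [0.5411, -0.6749, 0.0013]
[0.0, -0.0, -63.86] [0.5722, -0.7152, 0.0013]
[0.0, -0.0, -68.13] [0.5967, -0.7533, 0.0013]
```

Request:
move_arm([
  [[0, 0, -4.2, 0.0516, -0.0469, 0, 0.085], [0, 0, -8.5, 0.096, -0.0917, 0, 0.085], [0, 0, -12.7, 0.1407, -0.1366, 0, 0.085], [0, 0, -17, 0.185, -0.1815, 0, 0.085], [0, 0, -21.2, 0.23, -0.2264, 0, 0.085]],
])

```text
time: 1.82
eef_pos: [0.4023, -0.3078, 0.2316]
tcp_rot: [0.915, 0.404, 0.0, 0.0]
contact_force: [-0.0, 0.1, 0.6]
opening: 0.996
```

Run:
```python
from h import *
a0=-.74;a1=.078
W=np.array([(.42,-.24),(.435,-.18),(.445,-.12),(.455,-.06),(.46,0),(.465,.06),(.47,.12),(.48,.18),(.485,.24),(.495,.29),(.50,.335)])
n=len(W)
rows([(x,y,.23,a0+(a1-a0)*min(1,(i+1)/n)) for i,(x,y) in enumerate(W)])
```

```text
t 1.825 pos [ 0.4023 -0.3078  0.2316] yawy -0.7391 tilt [ 0.001 -0.001 -1.   ] F [-0.03  0.11  0.59] op 0.996
[0.05, -0.01, -4.21] [0.0621, -0.0326, 0.0016]
[0.05, -0.0, -8.47] [0.1165, -0.0619, 0.0016]
[0.05, -0.0, -12.73] [0.1676, -0.0949, 0.0016]
[0.05, 0.0, -16.99] [0.2187, -0.128, 0.0015]
[0.05, 0.0, -21.25] [0.2664, -0.1647, 0.0015]
[0.05, 0.0, -25.51] [0.3141, -0.2014, 0.0015]
[0.05, 0.01, -29.77] [0.3618, -0.2381, 0.0014]
[0.05, 0.01, -34.03] [0.4129, -0.2712, 0.0014]
[0.05, 0.01, -38.29] [0.4606, -0.3079, 0.0014]
[0.05, 0.01, -42.55] [0.5043, -0.3342, 0.0014]
[0.05, 0.01, -46.82] [0.5409, -0.3608, 0.0014]
```

Tracking is good; continue.

Request:
move_arm([
  [[0, 0, -4.2, 0.055, -0.029, 0, 0.085], [0, 0, -8.5, 0.108, -0.058, 0, 0.085], [0, 0, -12.7, 0.162, -0.091, 0, 0.085], [0, 0, -17, 0.214, -0.125, 0, 0.085], [0, 0, -21.2, 0.266, -0.1645, 0, 0.085]],
])

```text
time: 2.45
eef_pos: [0.4598, -0.0017, 0.232]
tcp_rot: [0.824, 0.566, 0.001, 0.001]
contact_force: [0.8, 0.2, -0.2]
opening: 0.999
```

Run:
```python
from h import *
a0=-.36;a1=.078
W=np.array([(.465,.06),(.475,.12),(.48,.18),(.485,.23),(.49,.28),(.50,.335),(.5,.335)])
n=len(W)-1
rows([(x,y,.23,a0+(a1-a0)*min(1,(i+1)/n)) for i,(x,y) in enumerate(W)])
```

```text
t 2.45 pos [ 0.4598 -0.0017  0.232 ] yawy -0.3669 tilt [ 0.002 -0.001 -1.   ] F [ 0.81  0.25 -0.24] op 0.999
[0.14, 0.0, -4.58] [0.0594, -0.0173, 0.002]
[0.14, 0.01, -8.76] [0.119, -0.0294, 0.002]
[0.14, 0.01, -12.94] [0.1768, -0.0463, 0.0019]
[0.14, 0.02, -17.12] [0.2253, -0.0596, 0.0019]
[0.14, 0.02, -21.31] [0.2738, -0.0728, 0.0019]
[0.14, 0.03, -25.49] [0.3287, -0.0832, 0.0019]
[0.14, 0.03, -25.49] [0.3287, -0.0832, 0.0019]
```

Request:
move_arm([
  [[0, 0, -5, 0.0594, -0.0173, 0, 0.085], [0, 0, -10, 0.119, -0.0294, 0, 0.085], [0, 0, -15, 0.177, -0.0463, 0, 0.085], [0, 0, -20, 0.235, -0.061, 0, 0.085], [0, 0, -25.5, 0.29, -0.074, 0, 0.085]],
])

```text
time: 3.08
eef_pos: [0.4947, 0.2978, 0.2322]
tcp_rot: [0.678, 0.736, 0.001, 0.001]
contact_force: [-0.7, -0.6, -0.2]
opening: 0.996
```

Run:
```python
from h import *
rows([(.5,.335,.23,.078),(.5,.34,.18,.078),(.5,.34,.12,.078),(.5,.34,.06,.078),(.5,.34,.03,.078),(.5,.34,.008,.078)])
```

```text
t 3.075 pos [0.4947 0.2978 0.2322] yawy 0.082 tilt [ 0.003 -0.001 -1.   ] F [-0.71 -0.63 -0.24] op 0.996
[0.19, 0.05, 0.23] [0.0366, 0.0083, 0.0022]
[0.19, 0.05, 0.23] [0.0416, 0.0086, 0.0522]
[0.19, 0.05, 0.23] [0.0417, 0.0084, 0.1122]
[0.19, 0.05, 0.23] [0.0417, 0.0082, 0.1722]
[0.19, 0.05, 0.23] [0.0418, 0.0081, 0.2022]
[0.19, 0.05, 0.23] [0.0418, 0.008, 0.2242]
```

Request:
move_arm([
  [[0.2, 0, 0.2, 0.038, 0.008, 0.003, 0.085], [0.2, 0, 0.2, 0.0417, 0.008, 0.055, 0.085], [0.2, 0, 0.2, 0.0417, 0.008, 0.112, 0.085], [0.2, 0, 0.2, 0.0417, 0.008, 0.17, 0.085], [0.2, 0, 0.2, 0.0417, 0.008, 0.2, 0.085]],
])

```text
time: 3.7
eef_pos: [0.4976, 0.339, 0.0283]
tcp_rot: [0.679, 0.734, -0.003, -0.001]
contact_force: [-0.1, 0.4, 0.4]
opening: 0.995
```

Run:
```python
from h import *
a=save('top','t2.png');b=save('scene','s2.png')
cv2.imwrite('pics/c2.png',cv2.resize(np.hstack([a[190:360,120:320],b[260:430,340:540]])[:,:,::-1],None,fx=2,fy=2,interpolation=3))
rows([(.5,.34,.008,.078),(.5,.3,.008,.078)])
```

```text
t 3.8 pos [0.4966 0.3384 0.0275] yawy 0.0785 tilt [-0.009 -0.005 -1.   ] F [-0.19 -0.03 -1.4 ] op 0.993
[-0.52, 0.24, 0.03] [0.0015, 0.0037, 0.0195]
[-0.52, 0.24, 0.03] [-0.0384, 0.0006, 0.0197]
```

View pics/c2.png

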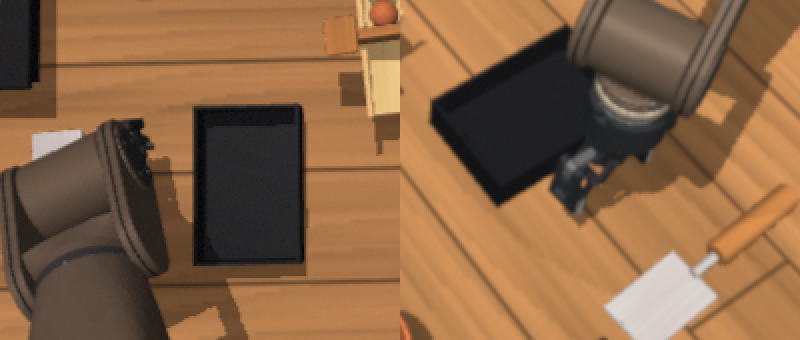

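Request:
move_arm([
  [[-0.5, 0.2, 0, 0.001, 0.0037, 0.017, 0.085], [-0.5, 0.2, 0, -0.008, 0.003, 0.018, 0.085], [-0.5, 0.2, 0, -0.022, 0.002, 0.018, 0.085], [-0.5, 0.2, 0, -0.036, 0.0005, 0.018, 0.085], [-0.5, 0.2, 0, -0.05, 0, 0.018, 0.085]],
])

```text
time: 4.42
eef_pos: [0.5007, 0.2879, 0.0108]
tcp_rot: [0.679, 0.734, 0.001, -0.0]
contact_force: [-0.4, 3.1, 2.7]
opening: 0.996
```

Run:
```python
from h import *
a=save('top','t3.png');b=save('scene','s3.png')
cv2.imwrite('pics/c3.png',cv2.resize(np.hstack([a[190:360,120:320],b[260:430,340:540]])[:,:,::-1],None,fx=2,fy=2,interpolation=3))
rows([(.4965,.25,.01,.078),(.4965,.2,.01,.078)])
```

```text
t 4.525 pos [0.5007 0.2869 0.0103] yawy 0.0773 tilt [ 0.001 -0.001 -1.   ] F [ 0.5   0.35 -0.01] op 1.001
[0.02, 0.06, -0.04] [-0.0364, -0.0071, 0.0003]
[0.02, 0.06, -0.04] [-0.0863, -0.0109, 0.0004]
```

View pics/c3.png

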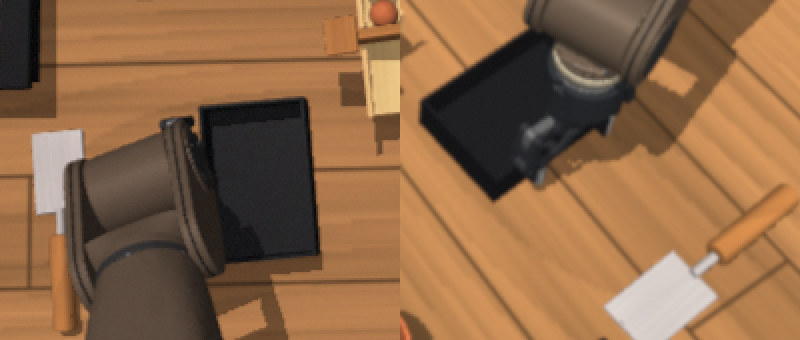

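Run:
```python
from h import *
T=lambda x,y:toplane('top',(120+x/2,190+y/2),.045)[:2]
A,B,C=T(200,105),T(304,98),T(320,254)
d=B-C;print(A,B,C,'yaw',np.arctan2(d[1],d[0]),np.arctan2(-(A-B)[0],(A-B)[1]),'cen',(A+C)/2)
```

```text
[0.58793272 0.2805282 ] [0.59319453 0.16234454] [0.41759269 0.14664287] yaw 0.08917915739887572 0.044492962590103345 cen [0.50276271 0.21358553]
```

Request:
move_arm([
  [[0, 0, 0, -0.014, -0.001, 0, 0.085], [0, 0, 0, -0.028, -0.002, 0, 0.085], [0, 0, 0, -0.042, -0.003, 0, 0.085], [0, 0, 0, -0.056, -0.0045, 0, 0.085], [0, 0, 0, -0.07, -0.006, 0, 0.085]],
])

```text
time: 5.15
eef_pos: [0.5003, 0.2157, 0.0105]
tcp_rot: [0.679, 0.734, -0.0, 0.001]
contact_force: [0.6, 3.4, 1.7]
opening: 0.999
```

Request:
move_arm([
  [[0, 0, 0, -0.014, -0.001, 0, 0.085], [0, 0, 0, -0.028, -0.002, 0, 0.085], [0, 0, 0, -0.04, -0.003, 0, 0.085], [0, 0, 0, -0.05, -0.004, 0, 0.085], [0, 0, 0, -0.06, -0.005, 0, 0.085]],
])

```text
time: 5.78
eef_pos: [0.4998, 0.1549, 0.0105]
tcp_rot: [0.679, 0.734, -0.0, 0.001]
contact_force: [0.4, 2.6, -0.0]
opening: 0.996
```

Run:
```python
from h import *
a=save('top','t4.png');b=save('scene','s4.png')
cv2.imwrite('pics/c4.png',cv2.resize(np.hstack([a[190:360,200:390],b[190:360,290:480]])[:,:,::-1],None,fx=2,fy=2,interpolation=3))
rows([(.4955,.127,.01,.078)])
```

```text
t 5.875 pos [0.4996 0.1543 0.0103] yawy 0.0767 tilt [-0.    -0.002 -1.   ] F [ 0.84 -0.    0.64] op 0.992
[-0.01, 0.11, -0.07] [-0.0269, -0.0062, 0.0003]
```

View pics/c4.png

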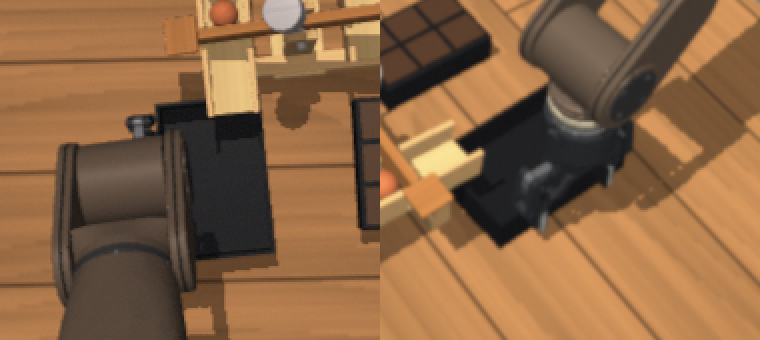

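Run:
```python
from h import *
T=lambda x,y:toplane('top',(200+x/2,190+y/2),.045)[:2]
A,C,B=T(157,106),T(273,252),T(261,120)
d=B-C;print(A,C,'yaw',np.arctan2(d[1],d[0]),'cen',(A+C)/2)
```

```text
[0.5837471  0.14771115] [0.41702643 0.02024684] yaw 0.0670282512951528 cen [0.50038677 0.083979  ]
```

Request:
move_arm([
  [[0, 0, 0, -0.009, -0.001, 0, 0.085], [0, 0, 0, -0.017, -0.001, 0, 0.085], [0, 0, 0, -0.023, -0.002, 0, 0.085], [0, 0, 0, -0.027, -0.002, 0, 0.085], [0, 0, 0, -0.0285, -0.002, 0, 0.085]],
])

```text
time: 6.5
eef_pos: [0.4997, 0.1255, 0.0103]
tcp_rot: [0.68, 0.734, -0.001, 0.001]
contact_force: [0.1, 1.6, -0.1]
opening: 0.993
```

Request:
move_arm([
  [[0, 0, 0, 0.01, 0, 0, 0.085], [0, 0, 0, 0.03, 0, 0, 0.085], [0, 0, 0, 0.06, 0, 0, 0.085], [0, 0, 0, 0.095, 0, -0.02, 0.085], [0, 0, 0, 0.13, 0, -0.05, 0.085]],
])

```text
time: 7.12
eef_pos: [0.4884, 0.2561, 0.0593]
tcp_rot: [0.679, 0.734, -0.002, 0.0]
contact_force: [0.9, -0.7, -0.7]
opening: 0.995
```

Run:
```python
from h import *
a=save('top','t5.png');b=save('scene','s5.png')
cv2.imwrite('pics/c5.png',cv2.resize(np.hstack([a[190:340,230:360],b[200:350,290:420]])[:,:,::-1],None,fx=3,fy=3,interpolation=3))
rows([])
```

```text
t 7.225 pos [0.4919 0.2589 0.0637] yawy 0.0805 tilt [ 0.007  0.    -1.   ] F [ 0.19 -0.24  0.98] op 0.994
```

View pics/c5.png

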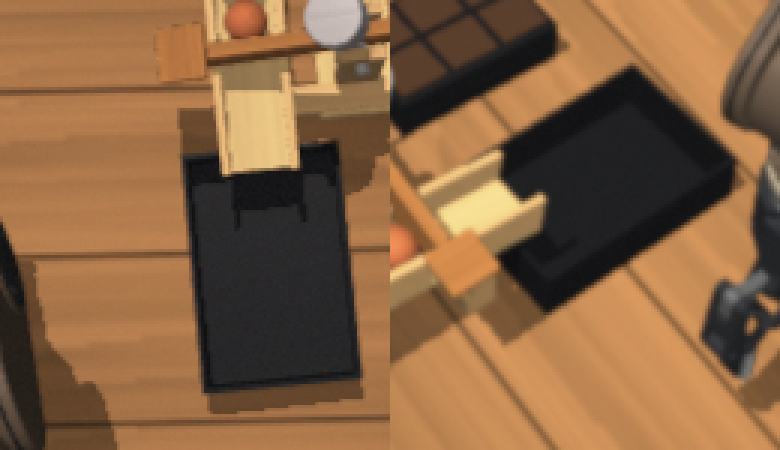

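Run:
```python
from h import *
T=lambda x,y,z=.045:toplane('top',(230+x/3,190+y/3),z)[:2]
A,B,C,D=T(184,156),T(336,143),T(360,377),T(206,392)
Q=np.array([A,B,C,D]);print(Q,Q.mean(0))
for a,b in((A,D),(B,C)): print(np.arctan2(*(a-b)[::-1]))
for a,b in((A,B),(D,C)): print(np.arctan2(-(a-b)[0],(a-b)[1]))
S=lambda x,y,z=.045:toplane('scene',(290+(x-390)/3,200+y/3),z)[:2]
q=[S(635,66),S(735,165),S(547,305)];print(q,(q[0]+q[2])/2)
print('mouth',T(260,172,.064),S(520,203,.064))
o=np.array([.6628,-.0120]);x=np.array([.997,.078]);y=np.array([-.078,.997])
c=Q.mean(0);print('feeder frame',(c-o)@x,(c-o)@y)
```

```text
[[ 0.58535461  0.11856406]
 [ 0.59257912  0.00345574]
 [ 0.41710004 -0.00993953]
 [ 0.40856548  0.10502366]] [0.50089981 0.05427598]
0.07644143582214621
0.07618763122475117
0.06268055534543156
0.07410139604483244
[array([ 0.41579014, -0.00614736]), array([0.41114334, 0.11292066]), array([0.59726459, 0.13859862])] [0.50652737 0.06622563]
mouth [0.57050866 0.06096545] [0.57178568 0.06626276]
feeder frame -0.15624496076771024 0.07870537014644735
```

Tray is at (−156.2, 78.7) mm in the feeder frame versus the target (−156, 80), with yaw matching within 0.01 rad. Next I raise the hand, shut the fingers and cross to above the press plate.

Run:
```python
from h import *
a=.078
rows([(.49,.26,.12,a),(.49,.25,.18,a),(.49,.23,.235,a),(.49,.18,.27,a),(.495,.12,.28,a),(.50,.06,.28,a),(.52,0.01,.28,a),(.56,-.03,.28,a),(.60,-.07,.28,a),(.64,-.105,.28,a),(.672,-.1336,.28,a)],0)
```

```text
t 7.225 pos [0.4919 0.2589 0.0637] yawy 0.0805 tilt [ 0.007  0.    -1.   ] F [ 0.19 -0.24  0.98] op 0.994
[0.4, 0.01, 0.14] [0.0013, -0.0014, -0.0563]
[0.4, 0.01, 0.14] [-0.0087, -0.0018, -0.1163]
[0.4, 0.01, 0.14] [-0.0286, -0.003, -0.1713]
[0.4, 0.01, 0.14] [-0.0785, -0.0068, -0.2063]
[0.4, 0.01, 0.14] [-0.1387, -0.0066, -0.2163]
[0.4, 0.01, 0.14] [-0.1989, -0.0064, -0.2163]
[0.4, 0.01, 0.14] [-0.2504, 0.0095, -0.2162]
[0.4, 0.01, 0.14] [-0.2934, 0.0461, -0.2159]
[0.4, 0.01, 0.14] [-0.3365, 0.0828, -0.2157]
[0.4, 0.01, 0.14] [-0.3746, 0.1198, -0.2154]
[0.4, 0.01, 0.14] [-0.4057, 0.1494, -0.2152]
```

Request:
move_arm([
  [[0.4, 0, 0.1, 0.001, -0.001, -0.056, 0], [0.4, 0, 0.1, -0.0087, -0.002, -0.116, 0], [0.4, 0, 0.1, -0.0286, -0.003, -0.171, 0], [0.4, 0, 0.1, -0.0785, -0.007, -0.206, 0], [0.4, 0, 0.1, -0.1387, -0.0066, -0.216, 0]],
])

```text
time: 7.85
eef_pos: [0.4957, 0.1189, 0.2823]
tcp_rot: [0.678, 0.735, 0.001, 0.002]
contact_force: [0.8, -0.9, -0.8]
opening: 0.002
```

Run:
```python
from h import *
a=.078
rows([(.50,.06,.28,a),(.52,0.01,.28,a),(.56,-.03,.28,a),(.60,-.07,.28,a),(.64,-.105,.28,a),(.672,-.1336,.28,a)],0)
```

```text
t 7.85 pos [0.4957 0.1189 0.2823] yawy 0.0811 tilt [ 0.005 -0.001 -1.   ] F [ 0.82 -0.88 -0.85] op 0.002
[0.28, 0.07, 0.18] [-0.059, -0.0004, 0.0024]
[0.28, 0.07, 0.18] [-0.1105, 0.0154, 0.0026]
[0.28, 0.07, 0.18] [-0.1536, 0.0521, 0.0028]
[0.28, 0.07, 0.18] [-0.1967, 0.0887, 0.003]
[0.28, 0.07, 0.18] [-0.2348, 0.1257, 0.0033]
[0.28, 0.07, 0.18] [-0.2659, 0.1553, 0.0034]
```

Request:
move_arm([
  [[0.3, 0, 0.2, -0.059, 0, 0.0, 0], [0.3, 0, 0.2, -0.112, 0.02, 0.0, 0], [0.3, 0, 0.2, -0.163, 0.06, 0.0, 0], [0.3, 0, 0.2, -0.21, 0.1, 0.0, 0], [0.3, 0, 0.2, -0.25, 0.14, 0.002, 0]],
])

```text
time: 8.48
eef_pos: [0.6561, -0.1215, 0.2802]
tcp_rot: [0.68, 0.734, -0.001, -0.0]
contact_force: [1.5, -0.3, 0.9]
opening: -0.0
```

Run:
```python
from h import *
a=.078
rows([(.6723,-.1336,.27,a),(.6723,-.1336,.23,a),(.6723,-.1336,.2,a)],0)
```

```text
t 8.475 pos [ 0.6561 -0.1215  0.2802] yawy 0.0762 tilt [-0.002 -0.002 -1.   ] F [ 1.49 -0.32  0.88] op -0.0
[-0.1, 0.09, -0.1] [-0.0132, 0.0152, 0.0101]
[-0.1, 0.09, -0.1] [-0.0132, 0.0153, 0.0501]
[-0.1, 0.09, -0.1] [-0.0131, 0.0153, 0.0801]
```

Request:
move_arm([
  [[0, 0, 0, -0.0132, 0.0153, 0.005, 0], [0, 0, 0, -0.0132, 0.0153, 0.02, 0], [0, 0, 0, -0.0132, 0.0153, 0.045, 0], [0, 0, 0, -0.0132, 0.0153, 0.07, 0], [0, 0, 0, -0.0132, 0.0153, 0.08, 0]],
])

```text
time: 9.1
eef_pos: [0.67, -0.1324, 0.1966]
tcp_rot: [0.679, 0.734, -0.002, -0.003]
contact_force: [0.2, 0.4, 0.6]
opening: -0.002
```

Run:
```python
from h import *
a=save('top','t6.png');b=save('scene','s6.png')
cv2.imwrite('pics/c6.png',cv2.resize(np.hstack([a[120:330,260:450],b[120:330,200:390]])[:,:,::-1],None,fx=2,fy=2,interpolation=3))
rows([(.6723,-.1336,.12,.078)],0)
```

```text
t 9.2 pos [ 0.6707 -0.1327  0.1979] yawy 0.0768 tilt [-0.006 -0.001 -1.   ] F [-0.22 -0.75  0.68] op 0.001
[-0.32, 0.01, -0.07] [-0.001, 0.0019, 0.0779]
```

View pics/c6.png

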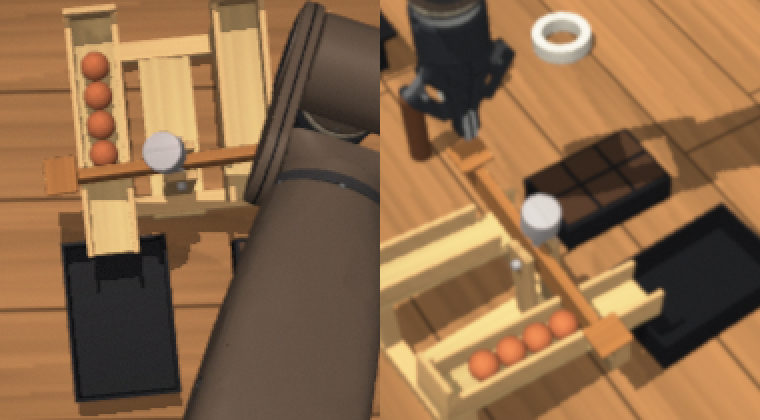

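The fingertips are right above the press plate, at about (465,135) in the scene crop. Pressing down now.

Request:
move_arm([
  [[-0.3, 0, 0, 0, 0.001, 0.015, 0], [-0.3, 0, 0, 0, 0.001, 0.03, 0], [-0.3, 0, 0, 0, 0.001, 0.045, 0], [-0.3, 0, 0, 0, 0.001, 0.06, 0], [-0.3, 0, 0, 0, 0.001, 0.074, 0]],
])

```text
time: 9.82
eef_pos: [0.671, -0.1325, 0.1224]
tcp_rot: [0.679, 0.734, -0.0, -0.001]
contact_force: [-0.2, 0.5, 0.4]
opening: -0.0
```

Run:
```python
from h import *
a=save('top','t7.png');b=save('scene','s7.png')
cv2.imwrite('pics/c7.png',cv2.resize(np.hstack([a[120:330,260:450],b[120:330,200:390]])[:,:,::-1],None,fx=2,fy=2,interpolation=3))
rows([(.6723,-.1336,.117,.078)],0)
```

```text
t 9.925 pos [ 0.6698 -0.1321  0.1208] yawy 0.0768 tilt [-0.005  0.002 -1.   ] F [-0.87 -0.66 -0.01] op -0.002
[-0.28, -0.11, -0.07] [-0.0017, 0.0024, 0.0037]
```

View pics/c7.png

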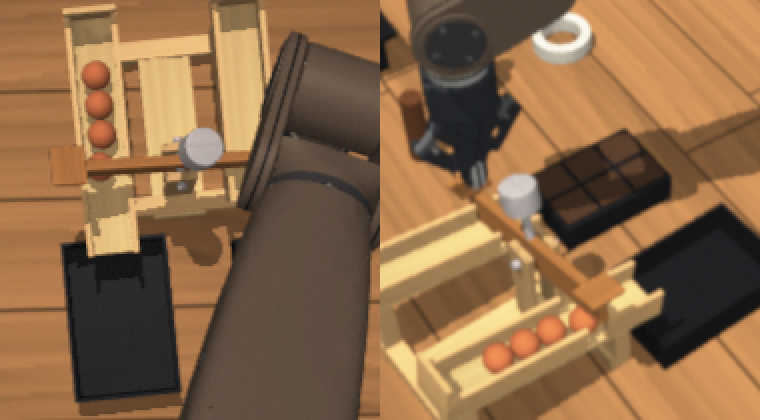

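The gate has gone over and the balls are starting to roll. I'll lift straight up.

Request:
move_arm([
  [[0, 0, 0, 0, 0, 0, 0], [0, 0, 0, 0, 0, -0.02, 0], [0, 0, 0, 0, 0, -0.05, 0], [0, 0, 0, 0, 0, -0.1, 0], [0, 0, 0, 0, 0, -0.15, 0]],
])

```text
time: 10.55
eef_pos: [0.6708, -0.1324, 0.2748]
tcp_rot: [0.679, 0.734, -0.001, -0.001]
contact_force: [0.2, 0.0, 0.5]
opening: 0.002
```

Request:
move_arm([
  [[0, 0, 0, 0, 0, -0.01, 0], [0, 0, 0, 0.01, 0.01, -0.01, 0], [0, 0, 0, 0, 0.01, -0.01, 0], [0, 0, 0, 0, 0, -0.01, 0], [0, 0, 0, 0, 0, -0.01, 0]],
])

```text
time: 11.18
eef_pos: [0.6697, -0.1326, 0.2831]
tcp_rot: [0.68, 0.733, -0.001, -0.003]
contact_force: [-0.4, 0.4, -0.6]
opening: -0.002
```

Run:
```python
from h import *
a=save('top','t8.png');b=save('scene','s8.png')
cv2.imwrite('pics/c8.png',cv2.resize(np.hstack([a[120:330,260:450],b[120:330,200:390]])[:,:,::-1],None,fx=2,fy=2,interpolation=3))
rows([],0)
```

```text
t 11.275 pos [ 0.6704 -0.1326  0.2841] yawy 0.0764 tilt [-0.003  0.001 -1.   ] F [ 0.73 -0.26 -0.13] op -0.004
```

View pics/c8.png

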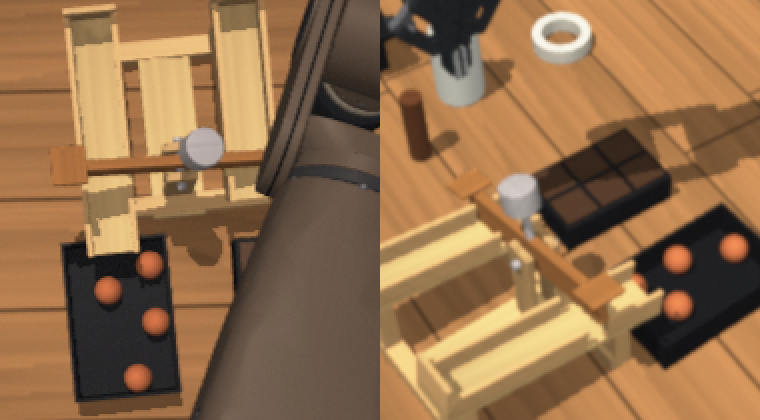

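All four balls are in the tray and the gate is over. One settling move, then a final check.

Request:
move_arm([
  [[0, 0, 0, 0, 0, 0, 0], [0, 0, 0, 0, 0, 0, 0], [0, 0, 0, 0, 0, 0, 0], [0, 0, 0, 0, 0, 0, 0], [0, 0, 0, 0, 0, 0, 0]],
])

```text
time: 11.9
eef_pos: [0.6704, -0.1325, 0.2841]
tcp_rot: [0.68, 0.734, -0.001, -0.002]
contact_force: [0.1, 0.6, -0.1]
opening: 0.002
```

Run:
```python
from h import *
a=save('top','t9.png');b=save('scene','s9.png')
b0=cv2.imread('pics/scene0.png')[:,:,::-1]
cv2.imwrite('pics/c9.png',np.hstack([cv2.resize(x[100:450,60:560],(400,280)) for x in(b0,b)])[:,:,::-1])
cv2.imwrite('pics/c9t.png',cv2.resize(a[120:330,260:450][:,:,::-1],None,fx=2.5,fy=2.5,interpolation=3))
for q in ['cell_pack','spray_bottle','tape_roll','trowel','dibber']:print(q,pinpoint('scene',q)[:1])
```

```text
cell_pack [{'centre': [307.9, 218.2], 'p': 0.91}]
spray_bottle [{'centre': [243.6, 165.4], 'p': 0.72}]
tape_roll [{'centre': [286.3, 143.0], 'p': 0.78}]
trowel [{'centre': [494.1, 388.8], 'p': 0.6}]
dibber [{'centre': [223.4, 194.6], 'p': 0.65}]
```

View pics/c9.png

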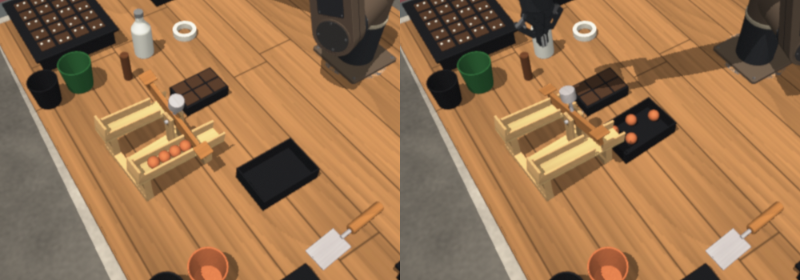

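View pics/c9t.png

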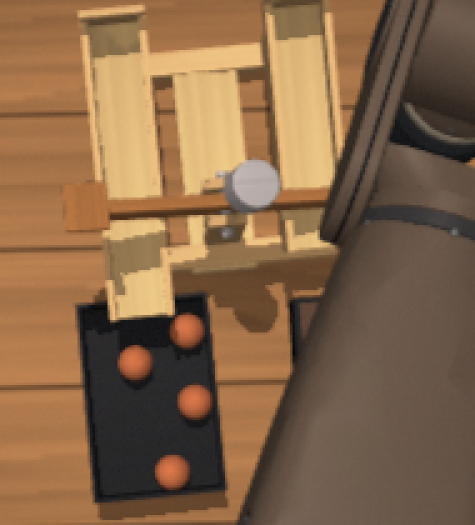

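```bash
python3 -c "
from plant import ticket;print(ticket.sign_off())"
```

```text
the job is handed in; nothing more can be done
None
```

The job is done and handed in at about 12 s of the 48 s allowed. I pushed the tray sideways under the chute mouth with the open fingers. Then I pressed the raised gate plate down with the shut fingertips and lifted clear.

**Tray:** before the press, the top camera put it within about 2 mm of the right spot and within about 0.015 rad of square. The scene camera read about 10 mm further to +y. It also read the mouth 5 mm further that way, so the two cameras disagree by several mm. Two of its tray corners were poor readings even before the push.

**Gate and balls:** in the last pictures the gate is over with the chute open. All four balls lie at rest in the tray, which had not visibly moved.

**Other things:** the bystanders look unmoved against the first picture. The network's positions for them differ by up to about 6 px, which I took as its own noise. Only small contact forces showed, up to about 3 N, and the gripper ended clear, hanging above the gate.

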